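# Square a stack of trays in the hand-wheel jig before banding

### The job

Square up the counted tray stack for banding, only pushing with the fingers: nothing is to be gripped or lifted. First gently push the stack back along the jig's plate, between the jaws, until it sits fully home against the back fence; then push the hand wheel clockwise (seen from above) by its upright handle through exactly one full turn, so that the handle comes back to where it stood and the sprung jaw holds the stack - turned further it would crush the trays. Leave the things round the jig where they are.

Things in the scene. Friction and masses are not known exactly. Their poses are not given: they have to be found in the camera images.
- jig: Stack-squaring jig screwed to the worktop: aluminium plate 12 thick, top at z = 12 mm. Origin on the worktop; in its frame x points away from the worker, y along the bench to the left, z up; the plate reaches x -110 to 90, y -172 to 172. Left: the nest, open to front (-x) and top. Right: grey gear housing, 66 x 66, top at z = 68, with the hand wheel, axis upright, at x 22, y -112.
- fence (a point): Top middle of the front face of the white back fence, at jig x = 60, z = 48 mm; the face runs along jig y from 30 to 163. The stack is pushed towards it along jig +x. Axes as the jig's.
- fixed_jaw (a point): Top middle of the inner face of the white fixed jaw, at jig y = 145, z = 48 mm; the face runs along x from 2 to 74, and in front of it the jaw turns outward as a lead-in. Axes as the jig's.
- tray_stack: Counted stack of nested tan moulded trays, loose, 69 (its x) x 121 (its y) x 53 high, 0.09 to 0.18 kg. Origin at the centre of its underside; its solid reaches 34 to the back (+x), 32 to the front and 59 to each side. It starts on the jig's plate at the mouth of the nest, its back 52 to 70 mm short of the fence, up to 5 degrees askew; between the jaws it has 6 to 10 mm of room in all.
- nest (a point): Where the origin of the tray stack lies when it is home: on the plate (z = 12 mm), back against the fence, left end against the fixed jaw. Axes as the jig's: +x toward the fence, +y toward the fixed jaw. Before the wheel is turned the stack may lie up to 10 mm to the right (-y) of it; the moving jaw then shifts it along.
- jaw_pad: White sprung pad on the steel moving jaw, right of the nest: 58 (along x) x 6 x 34 and a bent-back lip as lead-in at its front, top at z = 48 mm; gives up to 9 mm against a spring of 0.9 N per mm. Origin at the jaw's foot, the pressing face 16 mm from it towards +y. The wheel's screw moves jaw and pad along jig y.
- wheel (a joint): Angle of the hand wheel about its upright axis, rad. Grows clockwise seen from above, which moves jaw and pad towards the stack (+y) by 12 mm a turn (6.283). Starts between -0.9 and 0.9; no stop or click at one turn (stops at -1.5 and 12.5). Stays where it is left; friction 0.16 N m, some 3 N at the handle.
- wheel_hub (a point): On the wheel's axis, level with the top of the rim (z = 104 mm). Black rim of 64 outer radius, 12 thick, three spokes, all between z = 80 and 104. Fingertips have free room above the rim all round.
- handle (a point): Middle of the wheel's upright black handle, on its own axis, 52 mm from the wheel's axis, at z = 132 mm. The handle stands on the rim at the end of a spoke, from z = 107 to 157 mm, 17 (foot) to 24 thick, and spins freely on its pin.
- wheel_grip: The revolving black handle itself; origin at its foot (z = 107 mm), on the handle's axis.
- single_tray: Bystander: short stack of moulded pulp trays, 70 x 120 x 28, left of the jig, loose (sizes in mm), to be left where it is. Origin at the centre of its underside.
- black_marker: Bystander: black marker pen, 16 x 136 x 17, lying behind the jig, loose (sizes in mm), to be left where it is. Origin at the centre of its underside.
- counter: Bystander: chrome tally counter, 52 x 50 x 23, behind the short tray stack, left of the jig, loose (sizes in mm), to be left where it is. Origin at the centre of its underside.
- small_bowl: Bystander: single white bowl, 69 diameter, 29 high, behind and right of the jig, loose (sizes in mm), to be left where it is. Origin at the centre of its underside.
- white_block: Bystander: white plastic block with two bores, 32 x 70 x 26, in front of the jig near the table edge, loose (sizes in mm), to be left where it is. Origin at the centre of its underside.
- bowl_stack: Bystander: nest of white bowls, 67 diameter, 41 high, behind and left of the jig, loose (sizes in mm), to be left where it is. Origin at the centre of its underside.

How it is judged (in metres and radians):
On the way, in this order (a step that is already met when the one before it is completed fails the run):
1. the stack stands home against the back fence, between the jaws, the wheel not yet turned (x of tray_stack in the frame of nest between -0.004 and 0.004 m and angle between the x axis of tray_stack and the x axis of nest, either way round below 0.07 rad and y of tray_stack in the frame of nest between -0.016 and 0.006 m and value of joint wheel below 1.4 rad), for 0.2 s.
2. the wheel has gone clockwise through one turn, its handle back where it stood (value of joint wheel between 4.8 and 7.8 rad and distance of handle from where it was at the start of the episode below 0.016 m), for 0.2 s.
At the end, for the whole second after the job is handed in: The stack stands on the plate within 4 mm of home against the back fence and within 0.07 rad of square, the pad presses on it with more than 0.5 N, and the wheel has been turned clockwise one turn, its handle within 16 mm of where it stood at the start (about 18 degrees); all at rest (all of step 2 and x of tray_stack in the frame of nest between -0.004 and 0.004 m and angle between the x axis of tray_stack and the x axis of nest, either way round below 0.07 rad and y of tray_stack in the frame of nest between -0.016 and 0.006 m and contact force between jaw_pad and tray_stack above 0.5 N and velocity of joint wheel between -0.05 and 0.05 rad/s and linear speed of tray_stack below 0.02 m/s and angle between tray_stack's own z axis and vertical below 0.06 rad); the robot touches nothing.
It fails at once if the stack is lifted off the plate or tipped (z of tray_stack in the frame of nest above 0.01 m or angle between tray_stack's own z axis and vertical above 0.25 rad).
It fails at once if the handle is gripped or forced (more than 32 N from the fingers) instead of pushed (contact force between the fingers and wheel_grip above 32 N).
It fails at once if the stack is gripped or rammed (more than 36 N from the fingers) instead of gently pushed (contact force between the fingers and tray_stack above 36 N).
It fails at once if the trays are crushed by turning the wheel well past one turn (more than 11 N from the pad) (contact force between jaw_pad and tray_stack above 11 N).
It fails at once if a bystander is moved more than 20 mm (distance of any of single_tray, black_marker, counter, small_bowl, white_block, bowl_stack from where it was at the start of the episode above 0.02 m).
It also fails if it takes over 67 s, if anything falls off the work surface, if the arm or the gripper's body presses on something with over 40 N, if the wrist force passes 120 N, or if a joint passes its speed limit or range.

### The arm

A 6-joint arm with a two-finger parallel gripper is mounted at the origin on a cart in front of the work surface, level with it; the furniture and walls round the work are solid. World frame = base frame: x ahead of the robot, y to its left, z up, the work surface at z = 0. Lengths are in mm, angles in rad, forces in N, time in s.
With the tool pointing down it reaches from about 350 to 775 mm from the base axis. Payload 7.3 kg.
Tool frame: the origin (TCP) lies midway between the tips of the shut fingers; the grasp point (between the pads) lies 19 mm behind it; z points along the fingers, y is the line along which they close (so a half turn about z gives the same grasp; the last joint's range is limited). The gripper opens to 92 mm and grips with 3 to 60 N. Pads are 19 mm wide; open, the fingers measure 130 mm over their backs; the gripper's body (75 mm by 190 mm) begins 47 mm behind the grasp point.
Start: joints at [-1.264, 0.342, 1.524, -0, 1.275, -0.146], TCP at [229.704, -472.103, 226.741] pointing down, gripper open.
Joint ranges: [-2.53, 2.53], [-0.77, 2.02], [0.04, 2.7], [-1, 4.14], [0.28, 2.66], [-3.11, 3.11]. Speed limits (rad/s): [2.57, 2.57, 3.14, 3.14, 3.14, 3.14].

### API

Orientations are given as [roll, pitch, yaw] about the fixed x, y, z axes, in that order (R = Rz(yaw) Ry(pitch) Rx(roll)).
In Python, from plant import monitor, optics, workorder gives the robot as it stands. The module is installed in compiled form; this text tells all that it offers.
- The arm moves only by the tool servo_tool, never from a script. Its arguments are lists of equal length, an entry for each row: "linear": the shift along the tool's x, y, z as a fraction of full scale, a list of three; "spin": the turn about the tool's z as a fraction of full scale. In form: {"linear": [[dx, dy, dz], ...], "spin": [spin, ...]}. A call has exactly 8 rows; each row shifts and turns the commanded pose from where the row before left it, along the tool's axes as they then stand; what a row does not reach is not made up. Full scale, the value 1, is 200 mm for a shift and 90 degrees for a turn. A row lasts 1/8 s, in which the tool goes at most 62.5 mm and 10.7 degrees, less where a joint would pass 70% of its speed; a pose out of reach is approached as far as the arm can. A call with a number of a shift or a turn outside -1 to 1 is refused whole. A call with a gripper value outside its range is refused whole. "hand" is the opening, from -1 (shut) to 1 (fully open), set as the call begins (left out, the last holds). The fingers move at their own pace and stop on an object; the grip force is fixed at half the most. Time passes only in rows, so rows that do not move let the fingers close, or fill a call up. It gives the time, the measured TCP pose, the force, the opening and the grip force at its end, in the units of the state.
- monitor.get_obs(): the state, without advancing time (a new reading comes with each control period).
- optics.capture(name): name is "scene" or "top" or "wrist"; returns a dict with "frame" (400x640x3 uint8, blue, green, red), "K" (3x3 intrinsics, pixels), "D" ([k1, k2, p1, p2, k3] as OpenCV has them; the pictures are not rectified), "world_to_cam" (4x4, takes a point from world to camera coordinates). Camera axes: x right, y down, z forward; pixel columns grow to the right and rows downward; lengths in mm; the calibration is good to about 2 mm. A picture is of the moment at which its call begins. There is no depth.
- workorder.close_job(): hands the job in; it is judged then, once.
The state is a dict: "time": time; "joint_positions": joint angles; "dq": joint speeds; "tau": joint torques, N m; "tool_pos": TCP position; "tcp_rot": TCP orientation; "contact_force": force on the tool from outside, world axes, zero at the start; "moment": the same for the moment, N m; "grip_width": finger opening in mm; "finger_force": force on a finger pad.
Only numpy, scipy, OpenCV 4.12 (cv2) and the standard library are available. Lean on these libraries where they do the work, as an engineer would, in place of code of your own. Each camera call takes 0.05 s, during which the arm holds its last target. There are 200 camera calls.

## Working session

There is one attempt and no reset: what is moved stays moved. The work goes in short steps, Python scripts to look and compute and a tool call to move; the robot and the scene stay as the last step left them, time stands still between calls to the robot, and variables do not carry over. Pictures are saved under pics/ and viewed, at most 10 in all, crops included, and the job is handed in when it is done.

Besides the shell and the picture viewer there is one more tool, called after "Emit:" as a command line: name --pt "numbers of a row" for each row, then --argument value for the rest. servo_tool: Moves the arm, as the interface text tells. Shift numbers are shares of 200 mm and turn numbers shares of 90 degrees, none past 1 either way. Its arguments: {"type":"object","properties":{"linear":{"type":"array","items":{"type":"array","items":{"type":"number","minimum":-1,"maximum":1}}},"spin":{"type":"array","items":{"type":"number","minimum":-1,"maximum":1}},"hand":{"type":"number"}},"required":["linear","spin"]}

```bash
mkdir -p pics; cat > h.py <<'E'
import numpy as np, cv2
from plant import monitor, optics, workorder
def cap(n):
    c=optics.capture(n); return c
def ray(c,uv):
    p=cv2.undistortPoints(np.array([[uv]],float),c["K"],np.array(c["D"],float))[0,0]
    T=np.array(c["world_to_cam"]); R=T[:3,:3]; o=-R.T@T[:3,3]
    return o,R.T@np.array([p[0],p[1],1])
def onz(c,uv,z):
    o,d=ray(c,uv); return (o+d*(z-o[2])/d[2])[:2]
def proj(c,P):
    T=np.array(c["world_to_cam"]); 
    return cv2.projectPoints(np.array(P,float).reshape(-1,3),cv2.Rodrigues(T[:3,:3])[0],T[:3,3],c["K"],np.array(c["D"],float))[0][:,0]
E
python3 - <<'E'
from h import *
import pickle
for n in("top","scene"):
    c=cap(n); cv2.imwrite(f"pics/{n}0.png",c["frame"]); pickle.dump(c,open(n+"0.pkl","wb"))
s=monitor.get_obs(); print(s)
E
```

```text
{'time': 0.1, 'joint_positions': array([-1.26398761e+00,  3.42645458e-01,  1.52489093e+00, -2.48836958e-05,
        1.27539471e+00, -1.45987432e-01]), 'dq': array([-0.00225706, -0.00120603, -0.00242284, -0.00104906,  0.00241266,
        0.00085733]), 'tau': array([ 1.64388504e-03, -4.32004559e+01, -2.44694728e+01,  7.18925754e-02,
        5.26019465e-02, -7.40403289e-05]), 'tool_pos': array([ 229.59049793, -471.74919583,  226.12906378]), 'tcp_rot': array([-3.14026498e+00, -1.71160082e-04,  4.52803291e-01]), 'contact_force': array([-0.23988446,  0.22611935, -0.82520578]), 'moment': array([-0.05239728, -0.00639528,  0.02230277]), 'finger_force': 0.0, 'grip_width': 91.86195637591891}
```

View pics/top0.png

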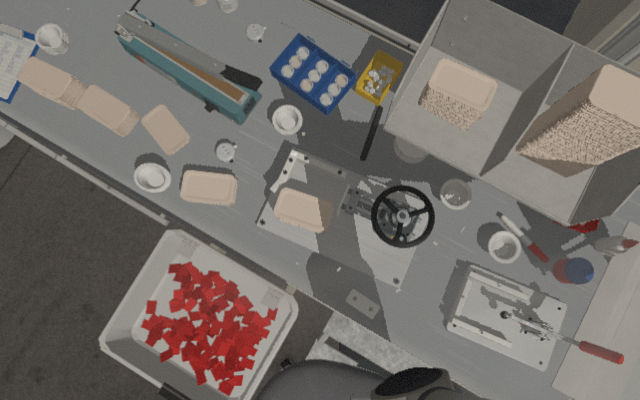

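View pics/scene0.png

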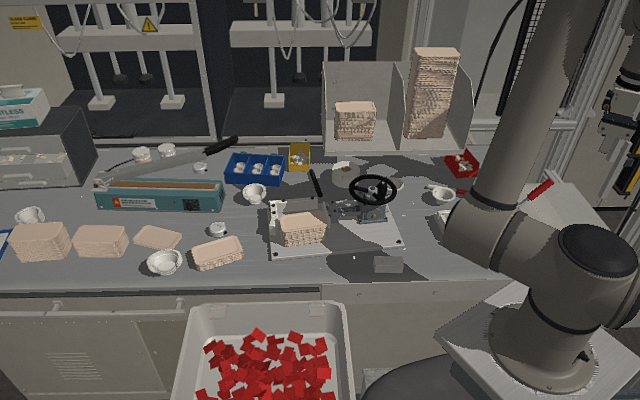

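The top view shows the jig, rotated about 25° in the picture. The tray stack is at about (303,210), the wheel hub at (402,216) and the white block at (362,303). I'll zoom in on the jig to get corners.

```bash
python3 - <<'E'
from h import *
import pickle
c=pickle.load(open("top0.pkl","rb")); f=c["frame"]
a=cv2.resize(f[140:300,245:445],None,fx=4,fy=4,interpolation=cv2.INTER_CUBIC)[:600]
a=cv2.convertScaleAbs(a,alpha=1.4,beta=15)
c2=pickle.load(open("scene0.pkl","rb"))
b=cv2.resize(c2["frame"][160:270,255:415],None,fx=5,fy=5,interpolation=cv2.INTER_CUBIC)
cv2.imwrite("pics/t1.png",a);cv2.imwrite("pics/s1.png",cv2.convertScaleAbs(b,alpha=1.4,beta=15))
for n,uv in dict(hub=(402,216),stack=(303,210)).items(): print(n,onz(c,uv,104 if n=='hub' else 65))
print(np.linalg.inv(np.array(c["world_to_cam"]))[:3,3], np.linalg.inv(np.array(c2["world_to_cam"]))[:3,3])
E
```

```text
hub [519.80991616  55.69901462]
stack [539.24014189 256.85972828]
[394.49223067 191.91179491 983.89932753] [-170.50494692  669.08768322  802.32932434]
```

View pics/t1.png

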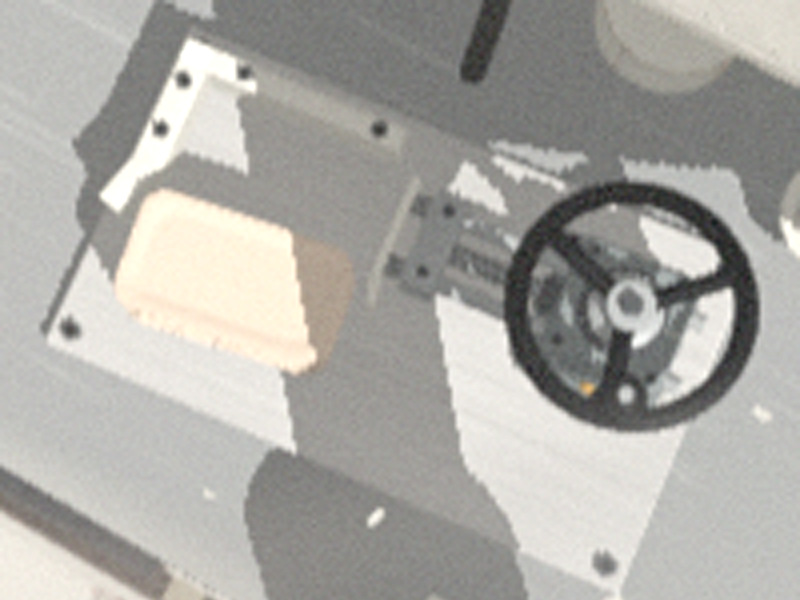

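View pics/s1.png

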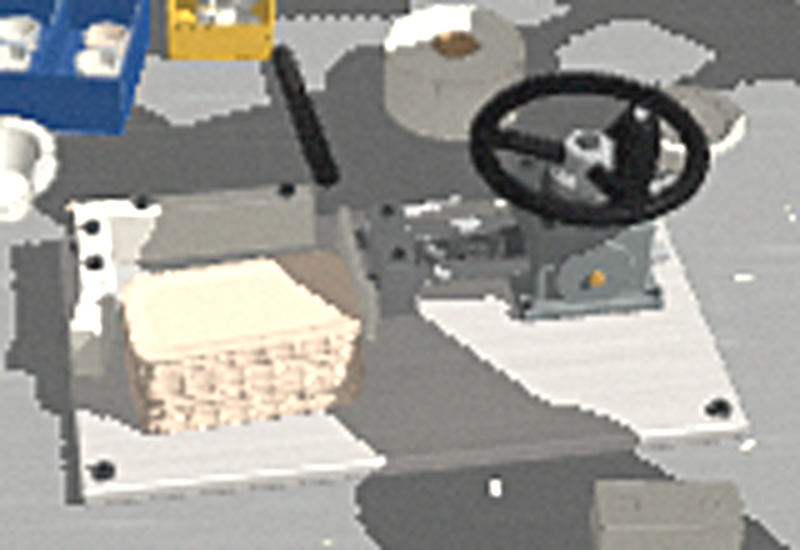

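The top crop shows the plate's front corners at crop (48,340) and (615,592), the hub at (632,303) and the handle's pin at (627,393), so the handle is on the front side of the wheel. The stack top spans from (120,290) to (350,270) with front edge (150,325)–(310,365). The scene crop agrees, with the handle standing at (637,140).

```bash
cat > fit.py <<'E'
from h import *
import pickle
c=pickle.load(open("top0.pkl","rb"));s=pickle.load(open("scene0.pkl","rb"))
t=lambda u,v:(245+(u+.5)/4-.5,140+(v+.5)/4-.5)
q=lambda u,v:(255+(u+.5)/5-.5,160+(v+.5)/5-.5)
obs=[(c,t(48,340),(-110,172,12)),(c,t(615,592),(-110,-172,12)),(c,t(632,303),(22,-112,106)),
     (s,q(85,497),(-110,172,12)),(s,q(745,430),(-110,-172,12))]
A=[];B=[]
for cc,uv,m in obs:
    w=onz(cc,uv,m[2]); print(m,w); A.append(m[:2]);B.append(w)
A=np.array(A,float);B=np.array(B)
a0=A-A.mean(0);b0=B-B.mean(0)
yaw=np.arctan2((a0[:,0]*b0[:,1]-a0[:,1]*b0[:,0]).sum(),(a0*b0).sum())
R=np.array([[np.cos(yaw),-np.sin(yaw)],[np.sin(yaw),np.cos(yaw)]]); o=B.mean(0)-R@A.mean(0)
if __name__=="__main__":
    print("yaw",yaw,"o",o,"res",np.round(B-(A@R.T+o),1).tolist())
    J=lambda w:np.round(R.T@(np.array(w)-o),1)
    for n,(cc,uv,z) in dict(pin=(c,t(627,393),157),pinS=(s,q(640,110),157),jawtip=(c,t(185,145),48),jaw_fence=(c,t(207,82),48),fenceR=(c,t(395,150),48),padfront=(c,t(375,300),48),padback=(c,t(420,185),48),
      FLs=(c,t(122,310),65),FRs=(c,t(315,370),65),BRs=(c,t(350,262),65),BLs=(c,t(150,192),65)).items(): print(n,J(onz(cc,uv,z)))
    W=lambda p:np.round(R@np.array(p)+o,1)
    print("hubW",W((22,-112)),"neststack",W((26,86)))
    hsv=cv2.cvtColor(c["frame"],cv2.COLOR_BGR2HSV); m=cv2.inRange(hsv,(5,40,70),(20,160,255)); m[:,:260]=0;m[:180]=0;m[:,345:]=0;m[245:]=0
    k=max(cv2.findContours(m,0,2)[0],key=cv2.contourArea)
    w=np.array([J(onz(c,p[0],65)) for p in k],np.float32); r=cv2.minAreaRect(w); print(r,cv2.boxPoints(r))
E
python3 fit.py
```

```text
(-110, 172, 12) [515.25477432 363.73165442]
(-110, -172, 12) [377.4258089   54.17523307]
(22, -112, 106) [520.77782936  54.72623661]
(-110, 172, 12) [507.11751629 366.96022702]
(-110, -172, 12) [369.92890289  57.86417979]
yaw -0.4154436085001134 o [543.63027756 166.24549075] res [[2.8, -4.3], [3.9, 0.9], [2.2, -0.2], [-5.3, -1.1], [-3.6, 4.6]]
pin [ -26.1 -120.6]
pinS [ -27.5 -121.6]
jawtip [ 19.5 138.3]
jaw_fence [ 56.5 141.9]
fenceR [62.2 32.4]
padfront [-17.6   9.8]
padback [49.7 12.4]
FLs [-77.9 128.9]
FRs [-66.3  23. ]
BRs [-6.6 29. ]
BLs [-14.3 141.7]
hubW [518.6  54.9] neststack [602.1 234.4]
((-40.344234466552734, 81.05892181396484), (71.10181427001953, 121.24518585205078), 3.705690860748291) [[-79.73894    139.25706   ]
 [-71.90269     18.265373  ]
 [ -0.94953156  22.860779  ]
 [ -8.785782   143.85248   ]]
```

```bash
python3 - <<'E'
from h import *
import pickle
c=pickle.load(open("top0.pkl","rb"));s=pickle.load(open("scene0.pkl","rb"))
for z in (0,40,100,180):
    print(z,"top",[np.round(onz(c,p,z)) .tolist() for p in((387,130),(572,222),(447,0))],"scene",[np.round(onz(s,p,z)).tolist() for p in((324,152),(474,160),(322,62),(474,100))])
w=cap("wrist"); cv2.imwrite("pics/w0.png",w["frame"])
cv2.imwrite("pics/b0.png",cv2.resize(s["frame"][30:190,300:500],None,fx=4,fy=4)[:600])
E
```

```text
0 top [[736.0, 68.0], [519.0, -335.0], [1066.0, -87.0]] scene [[861.0, -16.0], [559.0, -421.0], [1537.0, -443.0], [870.0, -769.0]]
40 top [[722.0, 73.0], [514.0, -313.0], [1039.0, -76.0]] scene [[809.0, 18.0], [522.0, -366.0], [1452.0, -387.0], [818.0, -698.0]]
100 top [[701.0, 80.0], [506.0, -281.0], [998.0, -59.0]] scene [[732.0, 69.0], [468.0, -285.0], [1324.0, -304.0], [740.0, -590.0]]
180 top [[673.0, 90.0], [496.0, -238.0], [943.0, -36.0]] scene [[629.0, 137.0], [395.0, -176.0], [1154.0, -193.0], [637.0, -447.0]]
```

View pics/b0.png

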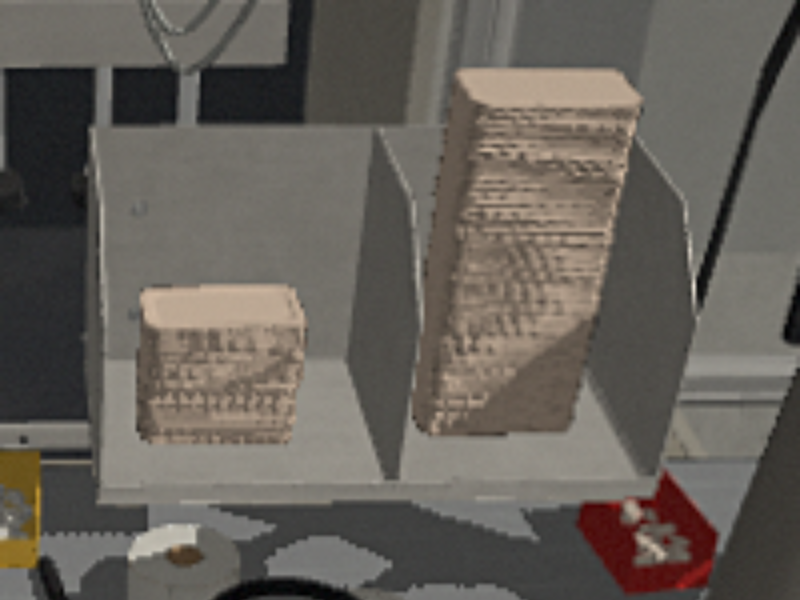

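The bin's front lip is about 140 mm behind the hub at z of about 120, so the gripper body clears it. I'll move towards the front of the stack.

Emit:
servo_tool --pt "0.204 -0.153 0" --pt "0.204 -0.153 0" --pt "0.204 -0.153 0" --pt "0.204 -0.153 0" --pt "0.204 -0.153 0" --pt "0.204 -0.153 0" --pt "0 0 0" --pt "0 0 0" --spin '[0,0,0,0,0,0,0.1,0.1]' --hand 0.09

```text
time: 1.15
tool_pos: [369.7, -199.0, 226.6]
tcp_rot: [-3.142, 0.0, 0.136]
contact_force: [-0.5, -0.8, -0.5]
grip_width: 50.0
finger_force: 0.0
```

Emit:
servo_tool --pt "0 0 0" --pt "0 0 0" --pt "0 0 0" --pt "0 0 0" --pt "-0.048 -0.221 0" --pt "-0.048 -0.221 0" --pt "-0.048 -0.221 0" --pt "-0.048 -0.221 0" --spin '[0.089,0.089,0.089,0.089,0,0,0,0]'

```text
time: 2.15
tool_pos: [406.7, -21.4, 226.7]
tcp_rot: [3.142, -0.0, -0.421]
contact_force: [0.8, -0.4, 0.6]
grip_width: 49.6
finger_force: 0.0
```

Emit:
servo_tool --pt "-0.048 -0.221 0" --pt "-0.048 -0.221 0" --pt "-0.048 -0.221 0" --pt "-0.048 -0.221 0" --pt "-0.048 -0.221 0" --pt "-0.048 -0.221 0" --pt "-0.048 -0.221 0" --pt "0 0 0" --spin '[0,0,0,0,0,0,0,0]'

```text
time: 3.15
tool_pos: [471.4, 289.4, 225.8]
tcp_rot: [3.141, 0.001, -0.417]
contact_force: [-0.4, -0.4, 0.4]
grip_width: 50.1
finger_force: 0.0
```

```bash
python3 - <<'E'
from h import *
import pickle
w=cap("wrist"); cv2.imwrite("pics/w1.png",w["frame"]); pickle.dump(w,open("w1.pkl","wb"))
o=monitor.get_obs(); print(o["tool_pos"],o["tcp_rot"],o["joint_positions"],o["contact_force"])
E
```

```text
[471.16279934 287.80935442 225.86715405] [ 3.14023737e+00  8.08505447e-04 -4.18285183e-01] [ 4.09722404e-01  3.93387868e-01  1.44859684e+00 -3.33145245e-04
  1.30115307e+00  2.39889236e+00] [ 0.03324852 -0.5227069  -0.14557109]
```

View pics/w1.png

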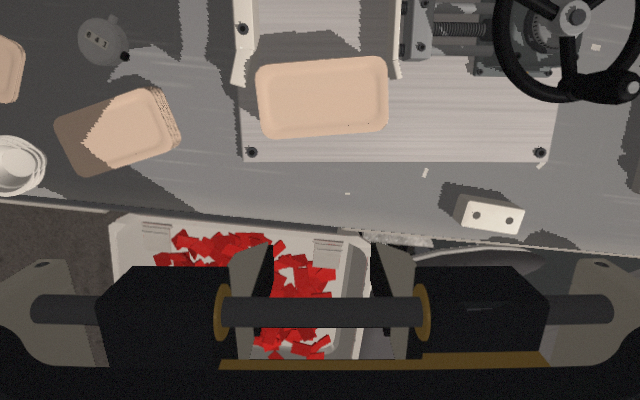

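The wrist view shows the plate's front corners at (240,162) and (552,162), level in the picture, so the yaw is right. The stack top runs from (256,67) to (388,130). The fixed jaw face is at about x=255, the pad at about x=393 and the handle pin at (632,87).

```bash
python3 - <<'E'
from h import *
import pickle
w=pickle.load(open("w1.pkl","rb"))
y=-.4183;R=np.array([[np.cos(y),-np.sin(y)],[np.sin(y),np.cos(y)]]); o=np.array([543.6,166.2])
J=lambda uv,z:np.round(R.T@(onz(w,uv,z)-o),1)
for n,uv,z in(("FL -110,172",(240,162),12),("FR -110,-172",(549,162),12),("jawface y145",(256,15),48),("padface",(391,15),48),("padlip",(399,78),48),("jawtip",(236,84),48),("pin",(632,87),157),("hub",(573,16),106)): print(n,J(uv,z))
hsv=cv2.cvtColor(w["frame"],cv2.COLOR_BGR2HSV); m=cv2.inRange(hsv,(3,40,70),(20,170,255)); m[:,:245]=0;m[:,400:]=0;m[150:]=0
k=max(cv2.findContours(m,0,1)[0],key=cv2.contourArea)
p=np.array([J(q[0].astype(float),65) for q in k],np.float32); r=cv2.minAreaRect(p); print(r); print(cv2.boxPoints(r))
print(J((320,200),12))
E
```

```text
FL -110,172 [-109.   172.7]
FR -110,-172 [-107.7 -175.3]
jawface y145 [ 32.  140.8]
padface [32.3 20.4]
padlip [-21.3   9.7]
jawtip [-26.9 162.7]
pin [ -27.3 -122. ]
hub [  23.7 -107.2]
((-39.404022216796875, 81.66529846191406), (66.82604217529297, 118.8439712524414), 4.46356725692749)
[[-77.340225  138.30669  ]
 [-68.09117    19.823164 ]
 [ -1.4678192  25.02391  ]
 [-10.716873  143.50743  ]]
[-153.3   83.7]
```

Emit:
servo_tool --pt "0 0 0.202" --pt "0 0 0.202" --pt "0 0 0.202" --pt "0 0 0.202" --pt "0 0 0.202" --pt "0.03 0 0" --pt "0.03 0 0" --pt "0.03 0 0" --spin '[0,0,0,0,0,0,0,0]'

```text
time: 4.2
tool_pos: [489.9, 279.6, 26.7]
tcp_rot: [-3.139, -0.003, -0.421]
contact_force: [-0.1, -0.0, -0.1]
grip_width: 49.9
finger_force: 0.0
```

Emit:
servo_tool --pt "0.025 0 0" --pt "0.025 0 0" --pt "0.025 0 0" --pt "0.025 0 0" --pt "0.025 0 0" --pt "0.025 0 0" --pt "0.025 0 0" --pt "0 0 0" --spin '[0,0,0,0,0,0,0,0]'

```text
time: 5.2
tool_pos: [520.7, 265.1, 24.6]
tcp_rot: [-3.141, -0.001, -0.421]
contact_force: [0.4, 0.1, -1.1]
grip_width: 50.1
finger_force: 0.0
```

```bash
python3 - <<'E'
from h import *
w=cap("wrist"); cv2.imwrite("pics/w2.png",w["frame"])
o=monitor.get_obs(); print(o["tool_pos"],o["tcp_rot"],o["contact_force"])
E
```

```text
[520.42157065 265.14497749  24.56977216] [-3.14156124e+00 -5.71420251e-04 -4.20876209e-01] [-0.64594841 -0.8129976  -0.34678689]
```

View pics/w2.png

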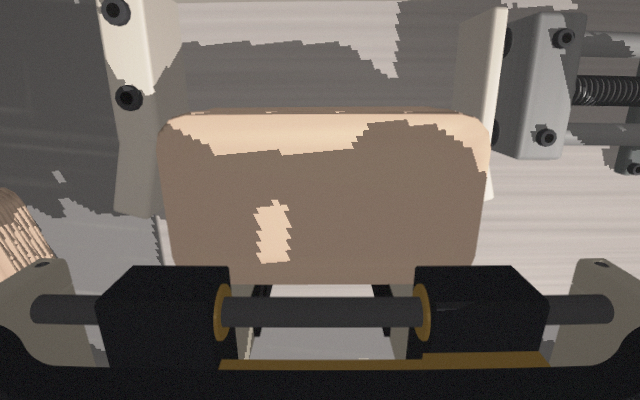

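The stack is now square in front of the two fingers (top edges at x=160 and 490) and lies between the jaw and the pad. I'll keep pushing.

Emit:
servo_tool --pt "0.02 0 0" --pt "0.02 0 0" --pt "0.02 0 0" --pt "0.02 0 0" --pt "0.02 0 0" --pt "0.02 0 0" --pt "0.02 0 0" --pt "0.02 0 0" --spin '[0,0,0,0,0,0,0,0]'

```text
time: 6.25
tool_pos: [549.5, 252.2, 24.7]
tcp_rot: [3.142, -0.0, -0.421]
contact_force: [-0.1, -0.5, -0.9]
grip_width: 50.3
finger_force: 0.3
```

```bash
python3 - <<'E'
from h import *
w=cap("wrist"); cv2.imwrite("pics/w3.png",w["frame"])
o=monitor.get_obs(); print(o["tool_pos"],o["tcp_rot"],o["contact_force"])
y=-.4183;R=np.array([[np.cos(y),-np.sin(y)],[np.sin(y),np.cos(y)]]); print(R.T@(o["tool_pos"][:2]-[543.6,166.2]))
E
```

```text
[549.99550914 252.00972848  24.73801829] [-3.14137848e+00 -6.07901179e-04 -4.20802798e-01] [-0.24880184  0.39629574 -0.14256448]
[-29.01247147  81.00918799]
```

View pics/w3.png

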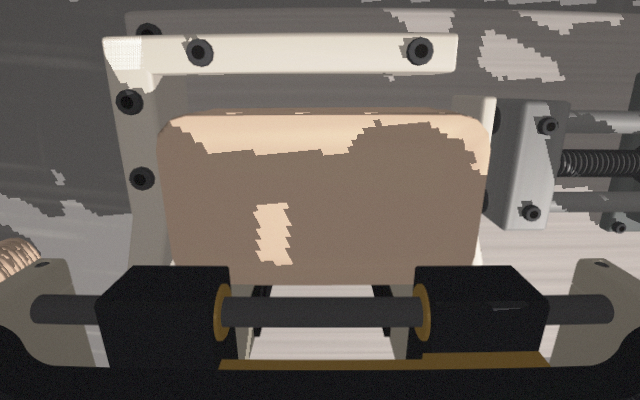

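The stack is entering the nest. The fence's top front edge is at row 73 and the stack's back edge at row 112. I'll go on slowly and watch the force.

Emit:
servo_tool --pt "0.015 0 0" --pt "0.015 0 0" --pt "0.01 0 0" --pt "0.01 0 0" --pt "0.005 0 0" --pt "0.005 0 0" --pt "0 0 0" --pt "0 0 0" --spin '[0,0,0,0,0,0,0,0]'

```text
time: 7.3
tool_pos: [560.3, 247.4, 24.7]
tcp_rot: [-3.142, -0.0, -0.421]
contact_force: [0.2, 0.7, 1.0]
grip_width: 49.9
finger_force: 0.4
```

Emit:
servo_tool --pt "0.005 0 0" --pt "0 0 0" --pt "0.005 0 0" --pt "0 0 0" --pt "0 0 0" --pt "0 0 0" --pt "0 0 0" --pt "0 0 0" --spin '[0,0,0,0,0,0,0,0]'

```text
time: 8.3
tool_pos: [562.1, 246.6, 24.7]
tcp_rot: [3.142, -0.0, -0.421]
contact_force: [-2.0, 0.6, 1.0]
grip_width: 50.2
finger_force: 0.8
```

```bash
cat > st.py <<'E'
from h import *
y=-.4183;R=np.array([[np.cos(y),-np.sin(y)],[np.sin(y),np.cos(y)]]); O=np.array([543.6,166.2])
if __name__=="__main__":
    w=cap("wrist"); f=w["frame"]
    o=monitor.get_obs(); print(o["contact_force"], R.T@(o["tool_pos"][:2]-O),"Fx jig",R.T@o["contact_force"][:2])
    J=lambda uv,z:np.round(R.T@(onz(w,uv,z)-O),1)
    hsv=cv2.cvtColor(f,cv2.COLOR_BGR2HSV)
    for u in (220,320,420):  # rows where saturation jumps (fence -> tan)
        col=cv2.blur(hsv[60:140],(9,1))[:,u]; g=cv2.blur(cv2.cvtColor(f,cv2.COLOR_BGR2GRAY),(9,1))[40:140,u].astype(int)
        v=60+int(np.argmax(col[:,1]>70)); d=40+int(np.argmin(np.diff(g[:45]))); print(u,"tan row",v,J((u,v),65),J((u,v),55),"fence edge",d,J((u,d),48))
E
python3 st.py
```

```text
[-1.65750557  0.43244124  1.1755154 ] [-15.80864176  80.92495639] Fx jig [-1.69025771 -0.27813488]
220 tan row 60 [ 77.7 112.8] [ 78.5 115.5] fence edge 47 [ 83.6 117.1]
320 tan row 60 [77.5 80.3] [78.3 80.3] fence edge 46 [83.7 80.3]
420 tan row 60 [77.6 47.8] [78.4 45.1] fence edge 77 [73.  42.7]
```

Emit:
servo_tool --pt "0.005 0 0" --pt "0 0 0" --pt "0.005 0 0" --pt "0 0 0" --pt "0 0 0" --pt "0 0 0" --pt "0 0 0" --pt "0 0 0" --spin '[0,0,0,0,0,0,0,0]'

```text
time: 9.35
tool_pos: [562.0, 246.4, 24.7]
tcp_rot: [3.14, 0.003, -0.42]
contact_force: [-9.4, 3.0, 5.6]
grip_width: 49.8
finger_force: 4.5
```

```bash
python3 - <<'E'
from st import *
w=cap("wrist"); cv2.imwrite("pics/w4.png",w["frame"][:300])
o=monitor.get_obs(); print(R.T@(o["tool_pos"][:2]-O),"F jig",R.T@o["contact_force"][:2])
E
```

```text
[-15.78480014  80.78276914] F jig [-9.43478642 -0.05724775]
```

View pics/w4.png

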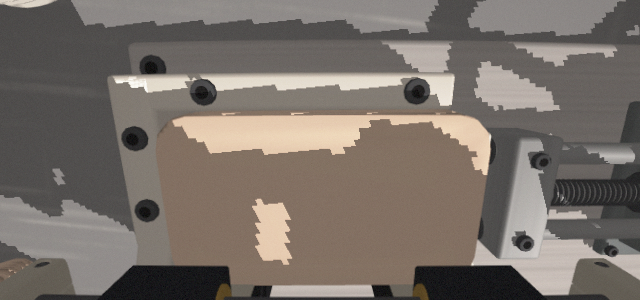

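The stack is home, with a 9 N reaction and no further motion. The picture shows its back edge (row 113) lying along the fence, square between the jaws. I'll back off, raise, and go over to the wheel.

Emit:
servo_tool --pt "-0.05 0 0" --pt "-0.07 0 0" --pt "-0.08 0 0" --pt "0 0 -0.2" --pt "0 0 -0.2" --pt "0 0 -0.2" --pt "0 0 -0.2" --pt "0 0 -0.2" --spin '[0,0,0,0,0,0,0,0]'

```text
time: 10.4
tool_pos: [526.4, 262.5, 225.9]
tcp_rot: [3.142, -0.0, -0.42]
contact_force: [-0.2, 0.5, 0.3]
grip_width: 50.2
finger_force: 0.0
```

Emit:
servo_tool --pt "0.033 0.197 0" --pt "0.033 0.197 0" --pt "0.033 0.197 0" --pt "0.033 0.197 0" --pt "0.033 0.197 0" --pt "0.033 0.197 0" --pt "0 0 0" --pt "0 0 0" --spin '[0,0,0,0,0,0,-0.11,-0.11]' --hand -1

```text
time: 11.4
tool_pos: [466.2, 30.1, 224.7]
tcp_rot: [3.141, -0.0, -0.07]
contact_force: [0.2, 0.2, -0.7]
grip_width: 0.2
finger_force: 0.0
```

Emit:
servo_tool --pt "0 0 0" --pt "0 0 0" --pt "0 0 0" --pt "0 0 0" --pt "0 0 0" --pt "0 0 0" --pt "0 0 0" --pt "0 0 0" --spin '[-0.11,-0.11,-0.11,-0.11,-0.11,-0.11,-0.11,-0.11]'

```text
time: 12.4
tool_pos: [466.3, 30.7, 224.6]
tcp_rot: [3.141, 0.0, 1.313]
contact_force: [0.5, -0.3, 0.5]
grip_width: 0.5
finger_force: 0.0
```

```bash
python3 - <<'E'
from st import *
import pickle
c=cap("top"); pickle.dump(c,open("top1.pkl","wb"))
w=cap("wrist"); pickle.dump(w,open("w5.pkl","wb"))
o=monitor.get_obs(); print(o["time"],o["tool_pos"],o["tcp_rot"],o["joint_positions"])
a=c["frame"][160:280,270:450]; a=cv2.resize(a,(540,360)); b=cv2.resize(w["frame"],(512,320))
cv2.imwrite("pics/p5.png",a); cv2.imwrite("pics/w5.png",w["frame"])
E
```

```text
12.5 [466.33900557  30.62501372 224.56941732] [-3.14155641e+00  1.56204138e-04  1.30885995e+00] [-9.85349920e-02  2.38465161e-01  1.67728872e+00 -1.57502049e-04
  1.22589996e+00  1.63454640e-01]
```

View pics/w5.png

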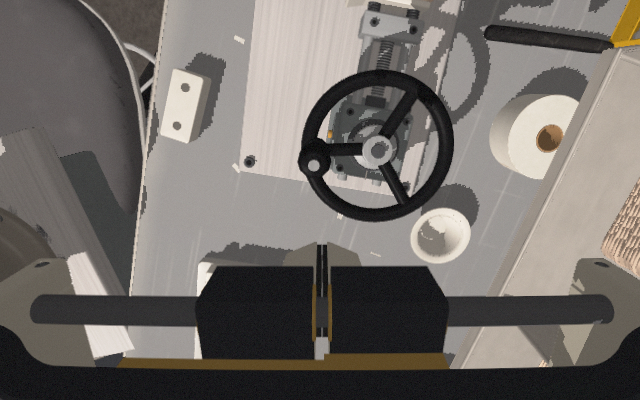

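The wrist view shows the wheel well: hub at (376,150), handle pin at (313,162), and the white roll and bowl clear of the wheel.

```bash
python3 - <<'E'
from st import *
import pickle
w=pickle.load(open("w5.pkl","rb"))
g=cv2.cvtColor(w["frame"],cv2.COLOR_BGR2GRAY)
m=(g<55).astype(np.uint8); m[:60]=0;m[230:]=0;m[:,:295]=0;m[:,460:]=0
n,l,s,_=cv2.connectedComponentsWithStats(m); i=1+np.argmax(s[1:,4]); k=cv2.findContours((l==i).astype(np.uint8),0,1)[0]
k=max(k,key=cv2.contourArea); h=cv2.convexHull(k)[:,0].astype(float)
P=np.array([onz(w,p,98) for p in h]); 
from scipy.optimize import least_squares
r=least_squares(lambda q:np.hypot(P[:,0]-q[0],P[:,1]-q[1])-q[2],[518,55,64],loss="soft_l1"); print("rim fit",r.x,np.abs(r.fun).mean())
pin=onz(w,(313,164),158); hub=onz(w,(376,150),108); print("pin",pin,"hub",hub)
d=pin-r.x[:2]; print(np.hypot(*d),np.degrees(np.arctan2(d[1],d[0])))
print("jig hub",R@np.array([22,-112])+O)
E
```

```text
rim fit [519.75793456  53.11758181  64.10132165] 0.3936965007390325
pin [468.99630005  66.99832864] hub [517.59522968  55.58239634]
52.6252664631947 164.70636918032744
jig hub [518.20792519  54.91998141]
```

Emit:
servo_tool --pt "0 0 0" --pt "0 0 0" --pt "0 0 0" --pt "0 0 0" --pt "0 0 0" --pt "0 0 0" --pt "0 0 0" --pt "0 0 0" --spin '[-0.111,-0.111,-0.111,-0.111,-0.111,-0.111,-0.111,-0.111]'

```text
time: 13.5
tool_pos: [466.5, 30.5, 224.6]
tcp_rot: [-3.142, 0.0, 2.704]
contact_force: [0.3, 0.3, -0.1]
grip_width: 0.8
finger_force: 0.0
```

Emit:
servo_tool --pt "0 0 0" --pt "0 0 0" --pt "0 0 0" --pt "0 0 0" --pt "0 0 0" --pt "0 0 0" --pt "0 0 0" --pt "0 0 0" --spin '[-0.111,-0.111,-0.111,-0.111,-0.111,-0.111,-0.111,-0.111]'

```text
time: 14.5
tool_pos: [466.5, 30.5, 224.6]
tcp_rot: [-3.142, -0.0, -2.185]
contact_force: [-0.7, -0.1, 0.1]
grip_width: 0.7
finger_force: 0.0
```

Emit:
servo_tool --pt "0 0 0" --pt "0 0 0" --pt "0 0 0.135" --pt "0 0 0.135" --pt "0 0 0.135" --pt "0 0 0.135" --pt "0 0 0" --pt "0 0 0" --spin '[-0.111,-0.111,0,0,0,0,0,0]'

```text
time: 15.5
tool_pos: [467.4, 30.3, 117.6]
tcp_rot: [-3.14, 0.0, -1.839]
contact_force: [0.7, -0.4, 0.8]
grip_width: 0.9
finger_force: 0.0
```

```bash
cat > wh.py <<'E'
from st import *
H=np.array([519.5,53.5]); TH0=165.
def rep():
    o=monitor.get_obs(); p=o["tool_pos"]; yaw=np.degrees(o["tcp_rot"][2])
    d=p[:2]-H; th=yaw-180+90           # wheel angle whose cw tangent is tool -x
    t=np.radians(th); er=np.array([np.cos(t),np.sin(t)]); et=np.array([np.sin(t),-np.cos(t)])
    print("t",round(o["time"],2),"z",p[2],"yaw",yaw,"frame th",th,"turned",(TH0-th)%360,"radial",d@er,"tang",d@et,"F",o["contact_force"],"j6",o["joint_positions"][5],"Fr,Ft",o["contact_force"][:2]@er,o["contact_force"][:2]@et)
if __name__=="__main__": rep()
E
python3 wh.py
```

```text
t 15.5 z 117.58636000569119 yaw -105.35914920722342 frame th -195.35914920722342 turned 0.3591492072234246 radial 44.082436111791665 tang -36.200725499765376 F [ 0.69887573 -0.3989211   0.84923854] j6 -2.9725561270969787 Fr,Ft -0.779576736162908 -0.19956314618574666
```

Emit:
servo_tool --pt "-0.035 0 0" --pt "-0.035 0 0" --pt "-0.0236 0.0103 0" --pt "-0.0236 0.0103 0" --pt "-0.0236 0.0103 0" --pt "-0.0236 0.0103 0" --pt "0 0 0" --pt "0 0 0" --spin '[0,0,0.0667,0.0667,0.0667,0.0667,0,0]'

```text
time: 16.5
tool_pos: [471.1, 64.4, 116.8]
tcp_rot: [-3.141, 0.0, -2.254]
contact_force: [-0.4, -1.2, 0.6]
grip_width: 0.5
finger_force: 0.0
```

```bash
python3 wh.py
```

```text
t 16.5 z 116.84302636868291 yaw -129.1654521456188 frame th -219.16545214561881 turned 24.165452145618815 radial 44.41917388751574 tang -22.168194852527982 F [-0.42113416 -1.23312428  0.55137961] j6 -2.4837513518504255 Fr,Ft -0.45227830542843167 -1.2220449314184711
```

Emit:
servo_tool --pt "-0.0236 0.0103 0" --pt "-0.0236 0.0103 0" --pt "-0.0236 0.0103 0" --pt "-0.0236 0.0103 0" --pt "-0.0236 0.0103 0" --pt "-0.0236 0.0103 0" --pt "-0.0236 0.0103 0" --pt "-0.0236 0.0103 0" --spin '[0.0667,0.0667,0.0667,0.0667,0.0667,0.0667,0.0667,0.0667]'

```text
time: 17.5
tool_pos: [494.1, 96.3, 116.7]
tcp_rot: [-3.142, -0.002, -3.097]
contact_force: [-3.3, 0.4, 3.7]
grip_width: 0.4
finger_force: 1.8
```

```bash
python3 wh.py; python3 - <<'E'
from h import *
import pickle
c=cap("top"); pickle.dump(c,open("top2.pkl","wb"))
w=cap("wrist"); pickle.dump(w,open("w6.pkl","wb"))
E
```

```text
t 17.5 z 116.69985609988193 yaw -177.4218708224407 frame th -267.4218708224407 turned 72.42187082244072 radial 43.88614129033353 tang -23.49385320822689 F [-3.25848658  0.39745716  3.67677914] j6 -1.5756597461647042 Fr,Ft 0.543626996050943 -3.2373100962984984
```

Emit:
servo_tool --pt "-0.0236 0.0103 0" --pt "-0.0236 0.0103 0" --pt "-0.0236 0.0103 0" --pt "-0.0236 0.0103 0" --pt "-0.0236 0.0103 0" --pt "-0.0236 0.0103 0" --pt "-0.0236 0.0103 0" --pt "-0.0236 0.0103 0" --spin '[0.0667,0.0667,0.0667,0.0667,0.0667,0.0667,0.0667,0.0667]'

```text
time: 18.6
tool_pos: [534.2, 100.4, 116.6]
tcp_rot: [-3.141, -0.001, 2.35]
contact_force: [-2.4, 2.7, 1.4]
grip_width: 0.2
finger_force: 1.8
```

```bash
python3 wh.py
```

```text
t 18.6 z 116.61779837136811 yaw 134.67211619121244 frame th 44.67211619121244 turned 120.32788380878756 radial 43.411758446202676 tang -22.965073609623275 F [-2.4079113   2.68551216  1.43199445] j6 -0.7360678266499329 Fr,Ft 0.17567967924789762 -3.6026586116929114
```

Emit:
servo_tool --pt "-0.0236 0.0103 0" --pt "-0.0236 0.0103 0" --pt "-0.0236 0.0103 0" --pt "-0.0236 0.0103 0" --pt "-0.0236 0.0103 0" --pt "-0.0236 0.0103 0" --pt "-0.0236 0.0103 0" --pt "-0.0236 0.0103 0" --spin '[0.0667,0.0667,0.0667,0.0667,0.0667,0.0667,0.0667,0.0667]'

```text
time: 19.6
tool_pos: [564.2, 73.3, 116.6]
tcp_rot: [3.141, -0.001, 1.512]
contact_force: [-0.1, 4.3, 0.6]
grip_width: 0.3
finger_force: 1.8
```

Emit:
servo_tool --pt "-0.0236 0.0103 0" --pt "-0.0236 0.0103 0" --pt "-0.0236 0.0103 0" --pt "-0.0236 0.0103 0" --pt "-0.0236 0.0103 0" --pt "-0.0236 0.0103 0" --pt "-0.0236 0.0103 0" --pt "-0.0236 0.0103 0" --spin '[0.0667,0.0667,0.0667,0.0667,0.0667,0.0667,0.0667,0.0667]'

```text
time: 20.6
tool_pos: [564.3, 33.0, 116.7]
tcp_rot: [3.141, -0.002, 0.674]
contact_force: [1.8, 2.1, -1.6]
grip_width: 0.7
finger_force: 1.8
```

```bash
python3 wh.py
```

```text
t 20.6 z 116.71837022514075 yaw 38.61147644164843 frame th -51.38852355835158 turned 216.38852355835158 radial 44.016035629538095 tang -22.186663471122614 F [ 1.83269562  2.13244987 -1.56753218] j6 0.8185294932197369 Fr,Ft -0.5226184482992751 -2.762785848035593
```

Emit:
servo_tool --pt "-0.0236 0.0103 0" --pt "-0.0236 0.0103 0" --pt "-0.0236 0.0103 0" --pt "-0.0236 0.0103 0" --pt "-0.0236 0.0103 0" --pt "-0.0236 0.0103 0" --pt "-0.0236 0.0103 0" --pt "-0.0236 0.0103 0" --spin '[0.0667,0.0667,0.0667,0.0667,0.0667,0.0667,0.0667,0.0667]'

```text
time: 21.6
tool_pos: [534.5, 5.9, 116.8]
tcp_rot: [-3.142, -0.003, -0.164]
contact_force: [3.1, -1.0, -2.1]
grip_width: 0.3
finger_force: 1.8
```

Emit:
servo_tool --pt "-0.0236 0.0103 0" --pt "-0.0236 0.0103 0" --pt "-0.0236 0.0103 0" --pt "-0.0236 0.0103 0" --pt "-0.0236 0.0103 0" --pt "-0.0236 0.0103 0" --pt "-0.0236 0.0103 0" --pt "0 0 0" --spin '[0.0667,0.0667,0.0667,0.0667,0.0667,0.0667,0.0667,0]'

```text
time: 22.6
tool_pos: [498.3, 8.4, 116.7]
tcp_rot: [-3.141, -0.001, -0.894]
contact_force: [0.2, -1.1, -0.5]
grip_width: 0.2
finger_force: 0.6
```

```bash
python3 wh.py
```

```text
t 22.6 z 116.74545720720042 yaw -51.237280490267025 frame th -141.23728049026704 turned 306.23728049026704 radial 44.77175842733678 tang -21.93006281193274 F [ 0.16073693 -1.05464028 -0.46805271] j6 2.3283955834726306 Fr,Ft 0.5349727810403749 -0.9229878658736912
```

Emit:
servo_tool --pt "-0.0236 0.0103 0" --pt "-0.0236 0.0103 0" --pt "-0.0236 0.0103 0" --pt "-0.0236 0.0103 0" --pt "-0.0236 0.0103 0" --pt "-0.0236 0.0103 0" --pt "0 0 0" --pt "0 0 0" --spin '[0.0667,0.0667,0.0667,0.0667,0.0667,0.0667,0,0]'

```text
time: 23.6
tool_pos: [476.0, 29.4, 116.7]
tcp_rot: [3.142, 0.0, -1.523]
contact_force: [0.8, -0.7, 0.4]
grip_width: 0.4
finger_force: 0.2
```

```bash
python3 wh.py
```

```text
t 23.6 z 116.677382823033 yaw -87.24150188786862 frame th -177.2415018878686 turned 342.2415018878686 radial 44.6457742574902 tang -22.004395680071326 F [ 0.80263796 -0.72984415  0.35178094] j6 2.993961499147274 Fr,Ft -0.7665832293578573 -0.7676264297135627
```

Emit:
servo_tool --pt "-0.016 0 0" --pt "-0.016 0 0" --pt "-0.016 0 0" --pt "-0.016 0 0" --pt "-0.016 0 0" --pt "0 0 0" --pt "0 0 0" --pt "0 0 0" --spin '[0,0,0,0,0,0,0,0]'

```text
time: 24.6
tool_pos: [475.1, 45.6, 116.7]
tcp_rot: [3.142, 0.0, -1.526]
contact_force: [0.4, 0.4, -0.8]
grip_width: 0.3
finger_force: 0.0
```

```bash
python3 wh.py
```

```text
t 24.6 z 116.7104528504136 yaw -87.45117811332769 frame th -177.45117811332767 turned 342.45117811332767 radial 44.70069155033262 tang -5.900069892650045 F [ 0.38819005  0.35271015 -0.78671948] j6 3.031492544023923 Fr,Ft -0.40349126376977634 0.33509814299604473
```

Emit:
servo_tool --pt "0.03 0 0" --pt "0.06 0 0" --pt "0.06 0 0" --pt "0 0 -0.2" --pt "0 0 -0.2" --pt "0 0 -0.145" --pt "0 0 0" --pt "0 0 0" --spin '[0,0,0,0,0,0,-0.11,-0.11]'

```text
time: 25.6
tool_pos: [476.7, 14.5, 226.2]
tcp_rot: [-3.141, -0.001, -1.176]
contact_force: [-0.3, 0.4, -0.2]
grip_width: 0.4
finger_force: 0.0
```

Emit:
servo_tool --pt "0 0 0" --pt "0 0 0" --pt "0 0 0" --pt "0 0 0" --pt "0 0 0" --pt "0 0 0" --pt "0 0 0" --pt "0 0 0" --spin '[-0.11,-0.11,-0.11,-0.11,-0.11,-0.11,-0.11,-0.11]'

```text
time: 26.6
tool_pos: [476.5, 14.5, 225.7]
tcp_rot: [3.141, 0.0, 0.207]
contact_force: [0.5, -0.0, 0.4]
grip_width: 0.5
finger_force: 0.0
```

Emit:
servo_tool --pt "0 0 0" --pt "0 0 0" --pt "0 0 0" --pt "0 0 0" --pt "0 0 0" --pt "0 0 0" --pt "0 0 0" --pt "0 0 0" --spin '[-0.11,-0.11,-0.11,-0.11,-0.11,-0.11,-0.04,0]'

```text
time: 27.6
tool_pos: [476.5, 14.7, 225.7]
tcp_rot: [-3.142, 0.0, 1.3]
contact_force: [0.2, 0.5, 0.2]
grip_width: 0.6
finger_force: 0.0
```

```bash
python3 - <<'E'
from st import *
from scipy.optimize import least_squares
import pickle
w=cap("wrist"); pickle.dump(w,open("w7.pkl","wb")); cv2.imwrite("pics/w7.png",w["frame"])
o=monitor.get_obs(); print(o["time"],o["tool_pos"],o["tcp_rot"])
# predicted pixels for start handle/hub, then the bright pin near a dark handle
def pinpix(c,guess,win=22):
    g=cv2.GaussianBlur(cv2.cvtColor(c["frame"],cv2.COLOR_BGR2GRAY),(3,3),0)
    u,v=np.round(guess).astype(int); a=g[v-win:v+win,u-win:u+win]; return a,(u-win,v-win)
print("pred pin",proj(w,[468.9,67,158]),"hub",proj(w,[518.5,54.5,108]))
w5=pickle.load(open("w5.pkl","rb")); print("w5 pred",proj(w5,[468.9,67,158]),proj(w5,[518.5,54.5,108]))
for n,c in(("w5",w5),("w7",w)):
    g=cv2.cvtColor(c["frame"],cv2.COLOR_BGR2GRAY)
    hub=proj(c,[519.5,53.5,104])[0]
    m=(g<55).astype(np.uint8)
    # blob mass of dark/handle: erode away the rim and spokes
    e=cv2.erode(m,cv2.getStructuringElement(2,(19,19))); e[230:]=0
    k,l,s,ce=cv2.connectedComponentsWithStats(e); print(n,hub,[(np.round(ce[i]).tolist(),int(s[i,4])) for i in range(1,k)])
    circ=cv2.HoughCircles(g[60:235],cv2.HOUGH_GRADIENT,1,20,param1=80,param2=14,minRadius=4,maxRadius=18)
    if circ is not None: print([np.round(x+[0,60,0]).tolist() for x in circ[0][:12]])
E
```

```text
27.65 [476.49487026  14.78811686 225.67018032] [-3.14157123e+00  1.30802429e-04  1.29908618e+00]
pred pin [[290.38829237 145.11666856]] hub [[359.47739972 133.921779  ]]
w5 pred [[312.86078759 164.03244892]] [[377.35676707 151.01291559]]
w5 [378.03212023 151.045926  ] [([415.0, 89.0], 4), ([315.0, 148.0], 38)]
[[370.0, 142.0, 17.0], [552.0, 142.0, 17.0], [338.0, 184.0, 17.0], [392.0, 134.0, 17.0], [422.0, 120.0, 17.0], [316.0, 162.0, 17.0], [142.0, 74.0, 15.0], [406.0, 182.0, 14.0], [378.0, 180.0, 13.0], [630.0, 224.0, 8.0], [350.0, 112.0, 15.0], [184.0, 88.0, 5.0]]
w7 [360.4397622  134.17251813] [([398.0, 72.0], 8), ([296.0, 129.0], 9), ([302.0, 133.0], 1)]
[[362.0, 132.0, 17.0], [620.0, 206.0, 15.0], [294.0, 140.0, 17.0], [540.0, 122.0, 16.0], [236.0, 152.0, 6.0], [378.0, 152.0, 9.0], [606.0, 224.0, 8.0], [426.0, 212.0, 17.0], [360.0, 88.0, 11.0], [378.0, 106.0, 15.0], [324.0, 80.0, 17.0], [402.0, 150.0, 15.0]]
```

```bash
python3 - <<'E'
from st import *
import pickle
A=pickle.load(open("w5.pkl","rb"));B=pickle.load(open("w7.pkl","rb"))
def loc(guessA,guessB,z,h=11,s=22):
    a=A["frame"];b=B["frame"]; u,v=guessA; x,y_=guessB
    r=cv2.matchTemplate(b[y_-s-h:y_+s+h+1,x-s-h:x+s+h+1],a[v-h:v+h+1,u-h:u+h+1],cv2.TM_CCOEFF_NORMED); _,q,_,p=cv2.minMaxLoc(r)
    uv=(x-s+p[0],y_-s+p[1]); return q,uv,onz(A,guessA,z),onz(B,uv,z)
print("pin",loc((313,164),(290,145),158)); print("hub",loc((376,150),(359,134),108))
E
```

```text
pin (0.9475403428077698, (290, 143), array([468.99630005,  66.99832864]), array([469.06383794,  68.41316316]))
hub (0.9586299061775208, (359, 133), array([517.59522968,  55.58239634]), array([518.30283656,  55.31560414]))
```

```bash
python3 - <<'E'
from st import *
import pickle
c0=pickle.load(open("top0.pkl","rb"))
for c in (c0,pickle.load(open("top1.pkl","rb")),cap("top")):
    hsv=cv2.cvtColor(c["frame"],cv2.COLOR_BGR2HSV); m=cv2.inRange(hsv,(3,45,50),(20,170,255)); m[:,:262]=0;m[:155]=0;m[:,355:]=0;m[245:]=0
    m=cv2.morphologyEx(m,cv2.MORPH_OPEN,np.ones((3,3)))
    k=max(cv2.findContours(m,0,1)[0],key=cv2.contourArea)
    p=np.array([R.T@(onz(c,q[0].astype(float),60)-O) for q in k],np.float32); r=cv2.minAreaRect(p); print(r, p.min(0),p.max(0))
print(monitor.get_obs()["contact_force"])
E
```

```text
((-24.377216339111328, 36.934139251708984), (57.436012268066406, 25.955915451049805), 30.212858200073242) [-50.75355   21.817102] [-3.5737624 62.194717 ]
((39.802581787109375, 52.64964294433594), (63.429039001464844, 39.739566802978516), 88.4754867553711) [19.36218  20.839779] [60.403965 84.003204]
((47.76238250732422, 42.71355438232422), (21.906831741333008, 23.5509090423584), 23.4980411529541) [39.00372  27.567026] [60.797356 57.00287 ]
[ 0.74343731 -0.39884031 -0.62920807]
```

The handle is back within 1.5 mm of its start. The stack is against the fence, with its right edge moved 7 mm by the pad onto the fixed jaw. I'm handing the job in.

```bash
python3 -c "
from plant import workorder; print(workorder.close_job())"
```

```text
the job is handed in; nothing more can be done
None
```

The job is handed in, with no verdict returned: the stack sits home against the back fence, the wheel has gone one full turn clockwise with its handle about 1.5 mm from where it started, and the jaw has pushed the stack over to the fixed jaw. I worked out that the pad is pressing from the jaw's travel and didn't measure it.

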